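Line up three bearings and hold the infeed gate open

ROBOT

A 6-joint arm with a two-finger parallel gripper is mounted at the origin on the work surface. World frame = base frame: x ahead of the robot, y to its left, z up, the work surface at z = 0. Lengths are in mm, angles in rad, forces in N, time in s.
With the tool pointing down it reaches from about 350 to 975 mm from the base axis. Payload 7.1 kg.
Tool frame: the origin (TCP) lies midway between the tips of the shut fingers; the grasp point (between the pads) lies 19 mm behind it (ctrl.grip_depth is the distance from the TCP to the grasp point, in mm); z points along the fingers, y is the line along which they close (so a half turn about z gives the same grasp; the last joint's range is limited). The gripper opens to 88 mm and grips with 3 to 60 N. Pads are 20 mm wide; open, the fingers measure 115 mm over their backs; the gripper's body (75 mm by 178 mm) begins 61 mm behind the grasp point.
Start: joints at [-1.349, 0.423, 1.63, -0, 1.089, -0.019], TCP at [149.069, -606.946, 222.675] pointing down, gripper open.
Joint ranges: [-3, 3], [-0.9, 2.11], [0.09, 2.58], [-1.31, 4.45], [0.11, 2.69], [-2.54, 2.54]. Speed limits (rad/s): [2.39, 2.39, 3.01, 3.14, 3.14, 3.14].

INTERFACE

Orientations are given as a rotation vector (axis times angle).
In Python, from workcell import get_obs, vision, ctrl gives the robot as it stands.
- The arm moves only by the tool step_arm, never from a script. Its argument "plan" is a list of rows, each a list of 7 numbers: the opening, from -1 (shut) to 1 (fully open), then the shift along the tool's x, y, z as a fraction of full scale, then the turn, a rotation vector about the tool's x, y, z as a fraction of full scale. In form: [[fingers, dx, dy, dz, wx, wy, wz], ...]. A call has 1 to 20 rows; each row shifts and turns the commanded pose from where the row before left it, along the tool's axes as they then stand; what a row does not reach is not made up. Full scale, the value 1, is 50 mm for a shift and 0.12 rad for a turn. A row lasts 1/8 s, in which the tool goes at most 62.5 mm and 10.7 degrees, less where a joint would pass 70% of its speed; a pose out of reach is approached as far as the arm can. A call with a number of a shift or a turn outside -1 to 1 is refused whole. A call with a gripper value outside its range is refused whole. The fingers move at their own pace and stop on an object; the grip force is fixed at half the most. Time passes only in rows, so rows that do not move let the fingers close. It gives the time, the measured TCP pose, the force, the opening and the grip force at its end, in the units of the state.
- get_obs(): the state, without advancing time (a new reading comes with each control period).
- vision.get_image(name): name is "scene" or "top"; returns a dict with "pixels" (400x640x3 uint8, red, green, blue), "depth" (400x640 float32, mm along the optical axis (not along the pixel's ray), 0 where there is no reading), "fx", "fy", "cx", "cy" (pixels), "T" (4x4, takes a point from camera to world coordinates). Camera axes: x right, y down, z forward; pixel columns grow to the right and rows downward; lengths in mm; the calibration is good to about 2 mm. A picture is of the moment at which its call begins.
- ctrl.close_job(): hands the job in; it is judged then, once.
The state is a dict: "t": time; "qpos": joint angles; "qvel": joint speeds; "joint_torque": joint torques, N m; "ee_pos": TCP position; "orientation": TCP orientation; "ft_force": force on the tool from outside, world axes, zero at the start; "moment": the same for the moment, N m; "width": finger opening in mm; "grasp_force": force on a finger pad.
Only numpy, scipy, OpenCV 4.12 (cv2) and the standard library are available. Lean on these libraries where they do the work, as an engineer would, in place of code of your own. Each camera call takes 0.05 s, during which the arm holds its last target. There are 200 camera calls.

TASK

Get the bearing feeder ready for its next batch: slide the three loose bearings into an even row, lying flat, each centred on one of the three white circles along the fence, and let go of them. Then pull the spring-loaded gate by its red handle until its red pointer lines up with the yellow mark, and keep it there: the program finishes while the gripper is still holding the handle, with the row undisturbed. Leave the grease jar, the screwdriver, the carton and the bare ring alone.

Things in the scene. Friction and masses are not known exactly. Their poses are not given: they have to be found in the camera images.
- feeder: Fixed infeed station, place and yaw vary. Frame: x away from the robot, y left along the fence, z up; origin on the table. Flat grey area with 3 white circles at x = 30 mm, y = -30, -110, -190. Aluminium fence 22 mm high behind them, near face at x = 54 (a bearing touching it is 1 mm past centre). Left of the row: blue chute housing, x -105 to 105, y 65 to 190, 55 high.
- gate: Gate sliding on the housing. Origin: centre of its red handle bar, 88 mm above the table, at feeder x 28, y 115 when closed; axes as the feeder's. Bar 12 mm thick (x), 64 long (y), 22 high; pinch it from above across x. The carriage top is 20 mm below the bar's centre. Slides to feeder -x only, up to a stop at 92 mm, past the mark. Spring pulls it shut: 2.7 N closed plus 0.9 N per 10 mm.
- pointer (a point): Tip of the gate's small red pointer, a bar 6 mm wide (x) on the left side of the carriage, on its centre line: 59 mm left (+y) of the handle bar's centre and 26 mm below it. Moves with the gate.
- mark_line (a point): Yellow mark: a clip 6 mm wide (x), 14 mm high, on the left edge of the housing's top, just left of the pointer's path; this point is its centre line, axes as the feeder's. It sits 40 to 72 mm from the closed pointer towards feeder -x. The gate is at the mark when pointer and mark have the same feeder x.
- spot0 (a point): Centre of a white painted circle (58 mm outside, 50 mm inside) on the table, nearest to the blue housing. Any bearing may go on any circle.
- spot1 (a point): Centre of a white painted circle (58 mm outside, 50 mm inside) on the table, in the middle of the row, second from the blue housing. Any bearing may go on any circle.
- spot2 (a point): Centre of a white painted circle (58 mm outside, 50 mm inside) on the table, farthest from the blue housing. Any bearing may go on any circle.
- bearing0: Steel sealed ball bearing, a solid disc 46 mm across and 20 mm high, black seal and orange bore plug on top, about 0.2 kg, lying flat; all three alike. Origin: centre of its underside. Starts loose on the near side of the circles, 85 to 150 mm short of the row.
- bearing1: Steel sealed ball bearing, a solid disc 46 mm across and 20 mm high, black seal and orange bore plug on top, about 0.2 kg, lying flat; all three alike. Origin: centre of its underside. Starts loose on the near side of the circles, 85 to 150 mm short of the row.
- bearing2: Steel sealed ball bearing, a solid disc 46 mm across and 20 mm high, black seal and orange bore plug on top, about 0.2 kg, lying flat; all three alike. Origin: centre of its underside. Starts loose on the near side of the circles, 85 to 150 mm short of the row.
- grease: Grease jar, 60 mm across and 85 mm high, green label and yellow cap, to the left. Leave alone.
- driver: Screwdriver lying on the table to the near left. Leave alone.
- carton: Open cardboard carton of small bearings, 200 x 150 mm, 60 mm high, to the right. Leave alone.
- race: Bare steel bearing ring, 72 mm across and 26 mm high, left of the blue housing. Leave alone.

How it is judged:
By the outcome, as a careful person would: the job done as asked, in the order asked, and still so for the second after the job is handed in, while the arm keeps its last pose, push and grip.
It also fails if it takes over 64 s, if anything falls off the work surface, if the arm or the gripper's body presses on something with over 40 N, if the wrist force passes 120 N, or if a joint passes its speed limit or range.

## Working session

There is one attempt and no reset: what is moved stays moved. The work goes in short steps, Python scripts to look and compute and a tool call to move; the robot and the scene stay as the last step left them, time stands still between calls to the robot, and variables do not carry over. Pictures are saved under pics/ and viewed, at most 10 in all, crops included, and the job is handed in when it is done.

Besides the shell and the picture viewer there is one more tool, called after "Request:" in YAML: its name, and indented under it one key for each argument. step_arm: Moves the arm, as the interface text tells. Its arguments: {"type":"object","properties":{"plan":{"type":"array","items":{"type":"array","items":{"type":"number","minimum":-1,"maximum":1}}}},"required":["plan"]}

```bash
mkdir -p pics; ls; python3 - <<'E'
from workcell import get_obs, vision, ctrl
import cv2,pickle,numpy as np
o=get_obs();print(o)
d={}
for n in("top","scene"):
    im=vision.get_image(n);d[n]=im
    cv2.imwrite(f"pics/{n}0.png",im["pixels"][:,:,::-1]);print(n,im["fx"],im["cx"],im["cy"],np.round(im["T"],3))
pickle.dump(d,open("im0.pkl","wb"))
E
```

```text
pics
{'t': 0.0, 'qpos': array([-1.34902795e+00,  4.23797027e-01,  1.63067693e+00, -6.00684814e-06,
        1.08860149e+00, -1.90100829e-02]), 'qvel': array([-0.00033285,  0.00070816,  0.00062822, -0.00076117, -0.00168579,
       -0.00093528]), 'joint_torque': array([-2.90119551e-04, -5.44622040e+01, -2.73667663e+01,  6.42406382e-02,
        2.26759032e-02, -1.40538077e-04]), 'ee_pos': array([ 148.93333397, -606.43124795,  221.93418898]), 'orientation': array([-3.11738919e+00, -3.77128213e-01,  2.43924206e-04]), 'ft_force': array([ 0.03635651,  0.99259142, -0.56861838]), 'moment': array([0.01062678, 0.00061959, 0.00666346]), 'grasp_force': 0.0, 'width': 87.861757917054}
top 500.95325037073366 322.5199484652845 203.0353300586851 [[-2.700000e-02 -9.940000e-01  1.050000e-01  3.460590e+02]
 [-1.000000e+00  2.500000e-02 -1.400000e-02 -3.084800e+01]
 [ 1.200000e-02 -1.050000e-01 -9.940000e-01  1.532442e+03]
 [ 0.000000e+00  0.000000e+00  0.000000e+00  1.000000e+00]]
scene 403.3548355994504 311.93933798511716 197.42201793758878 [[ 6.02000e-01  6.66000e-01 -4.40000e-01  9.63401e+02]
 [ 7.98000e-01 -5.05000e-01  3.28000e-01 -3.82754e+02]
 [-3.00000e-03 -5.49000e-01 -8.36000e-01  9.52272e+02]
 [ 0.00000e+00  0.00000e+00  0.00000e+00  1.00000e+00]]
```

View pics/top0.png

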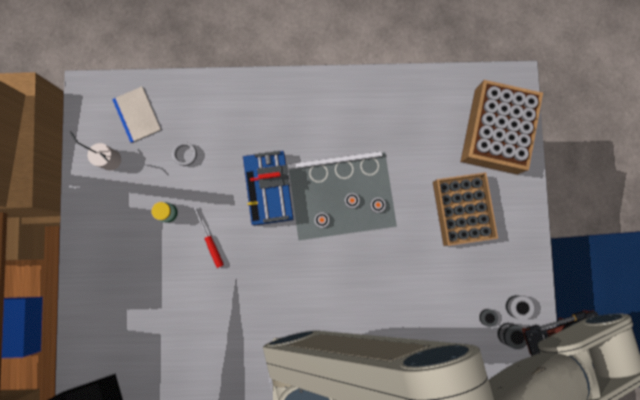

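View pics/scene0.png

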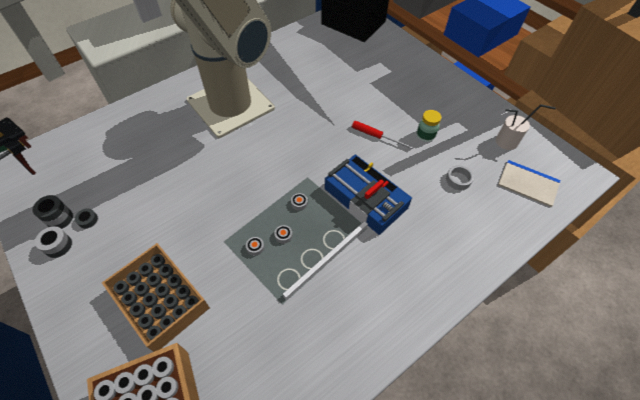

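The top view shows the circles at about (318,173), (344,170) and (369,166). The bearings are at (322,219), (352,200) and (378,204), the red handle at (265,176) and the yellow mark at (252,203). In the scene view the circles are at (334,240), (312,258) and (289,279), and the bearings at (299,200), (283,232) and (254,244).

```bash
cat > h.py <<'E'
import numpy as np,cv2
def ray(im,u,v):
    d=np.array([(u-im["cx"])/im["fx"],(v-im["cy"])/im["fy"],1.]);T=im["T"];d=T[:3,:3]@d
    return T[:3,3],d/np.linalg.norm(d)
def onz(im,uv,z):
    o,d=ray(im,*uv);return o+d*(z-o[2])/d[2]
def tri(a,ua,b,ub):
    A=np.zeros((3,3));B=np.zeros(3)
    for im,u in((a,ua),(b,ub)):
        o,d=ray(im,*u);P=np.eye(3)-np.outer(d,d);A+=P;B+=P@o
    x=np.linalg.solve(A,B)
    return x,[np.linalg.norm((np.eye(3)-np.outer(d,d))@(x-o)) for o,d in(ray(a,*ua),ray(b,*ub))]
def proj(im,p):
    q=np.linalg.inv(im["T"])@np.append(p,1);return np.array([im["fx"]*q[0]/q[2]+im["cx"],im["fy"]*q[1]/q[2]+im["cy"]])
def blobs(im,lo,hi,box,amin=4):
    x0,y0,x1,y1=box;h=cv2.cvtColor(im["pixels"],cv2.COLOR_RGB2HSV)
    m=cv2.inRange(h,np.array(lo),np.array(hi));k=np.zeros_like(m);k[y0:y1,x0:x1]=m[y0:y1,x0:x1]
    n,l,s,c=cv2.connectedComponentsWithStats(k)
    return [(np.round(c[i],2),s[i].tolist()) for i in range(1,n) if s[i,4]>=amin]
E
python3 - <<'E'
import pickle,cv2,numpy as np
from h import *
d=pickle.load(open("im0.pkl","rb"))
for n,b in(("top",(235,140,410,245)),("scene",(220,140,420,305))):
    im=d[n];print(n)
    for nm,lo,hi in(("orange",(5,120,120),(18,255,255)),("red",(0,150,90),(4,255,255)),("red2",(172,150,90),(180,255,255)),("yellow",(20,120,100),(35,255,255)),("white",(0,0,165),(180,40,255))):
        r=blobs(im,lo,hi,b)
        print(nm,[(c.tolist(),s) for c,s in r][:12])
a=d["top"]["pixels"][140:245,235:410];b=d["scene"]["pixels"][140:305,220:420]
a=cv2.resize(a,None,fx=4.5,fy=4.5,interpolation=cv2.INTER_CUBIC);b=cv2.resize(b,None,fx=3.6,fy=3.6,interpolation=cv2.INTER_CUBIC)
cv2.imwrite("pics/ctop.png",a[:,:,::-1]);cv2.imwrite("pics/cscene.png",b[:,:,::-1])
E
```

```text
top
orange [([351.53, 199.87], [350, 198, 4, 5, 15]), ([377.71, 204.5], [376, 203, 4, 4, 14]), ([321.38, 219.38], [320, 218, 4, 4, 13])]
red [([269.22, 175.17], [259, 172, 21, 7, 103]), ([251.36, 179.09], [250, 178, 4, 3, 11])]
red2 [([255.89, 177.61], [252, 175, 8, 6, 18])]
yellow [([251.73, 202.86], [248, 202, 9, 3, 22])]
white [([322.29, 141.21], [318, 140, 10, 3, 14]), ([336.59, 158.54], [295, 151, 87, 16, 457]), ([317.38, 154.03], [310, 153, 15, 3, 29]), ([237.91, 220.45], [235, 218, 9, 7, 33])]
scene
orange [([298.86, 199.19], [297, 197, 5, 5, 21]), ([282.71, 232.0], [280, 230, 6, 5, 24]), ([254.09, 243.91], [252, 242, 5, 5, 22])]
red [([375.34, 187.72], [365, 180, 24, 19, 156])]
red2 []
yellow [([368.62, 166.62], [364, 163, 9, 8, 26])]
white [([259.32, 174.38], [220, 140, 104, 128, 4077]), ([326.44, 143.56], [322, 141, 11, 6, 18]), ([373.16, 240.12], [285, 140, 135, 165, 9818]), ([390.32, 141.91], [383, 140, 14, 6, 34]), ([319.0, 148.5], [316, 147, 7, 5, 10]), ([312.8, 151.4], [311, 150, 4, 3, 5]), ([316.5, 154.5], [315, 154, 4, 2, 4]), ([240.0, 176.33], [239, 175, 3, 4, 6]), ([229.11, 182.28], [225, 180, 10, 5, 18]), ([238.57, 183.14], [233, 180, 11, 7, 14]), ([221.62, 186.75], [220, 185, 4, 4, 8]), ([221.0, 192.75], [220, 192, 3, 3, 4])]
```

View pics/ctop.png

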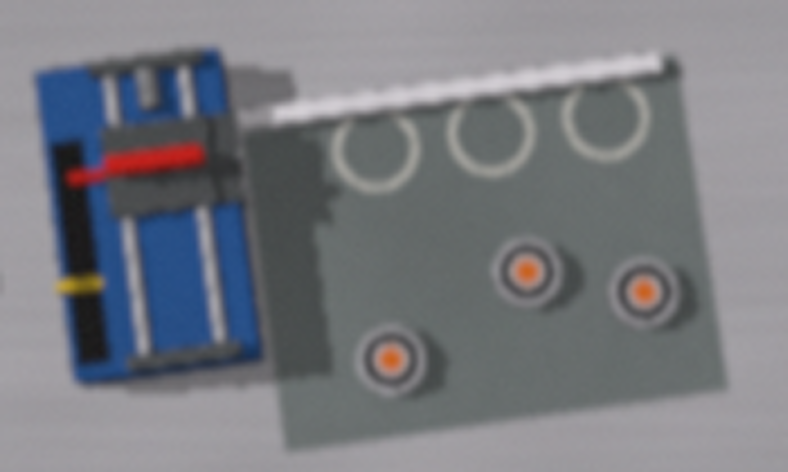

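View pics/cscene.png

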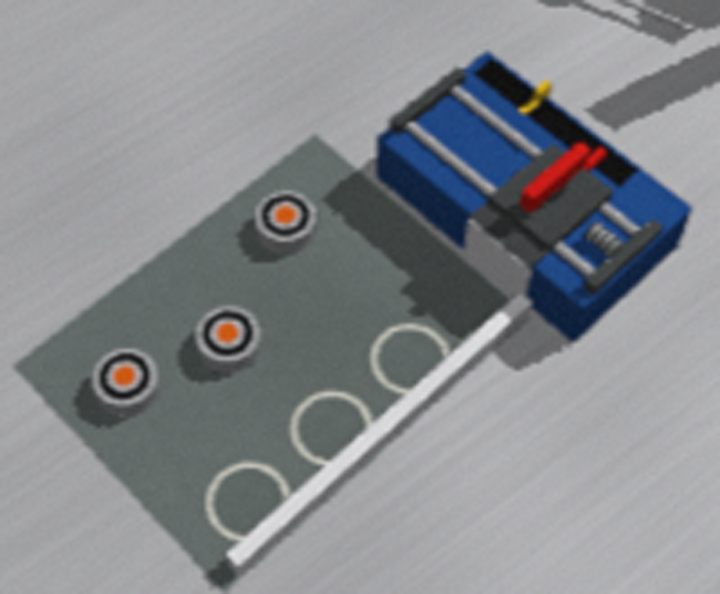

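The crops show the three rings partly hidden at the fence, all three bearings clear of each other, and the gate closed with the pointer at about top (251,179) and the mark at (252,203). Next I'll fit the rings and triangulate the rest.

```bash
cat > m.py <<'E'
import pickle,numpy as np
from h import *
from scipy.optimize import least_squares
d=pickle.load(open("im0.pkl","rb"));T,S=d["top"],d["scene"]
px={"top":[(318.5,173),(344,170),(369.5,166.5)],"scene":[(334,240),(312,258.5),(289,279)]}
def ringpts(im,c0):
    hs=cv2.cvtColor(im["pixels"],cv2.COLOR_RGB2HSV)
    c=onz(im,c0,0)[:2];P=[]
    for v in range(int(c0[1])-16,int(c0[1])+17):
        for u in range(int(c0[0])-16,int(c0[0])+17):
            if 130<hs[v,u,2]:
                p=onz(im,(u,v),0)[:2];r=np.hypot(*(p-c))
                if 20<r<34 and p[0]-c[0]<10: P.append(p)
    return np.array(P)
if __name__=="__main__":
    C={}
    for n in px:
        for i,c0 in enumerate(px[n]):
            P=ringpts(d[n],c0);c=onz(d[n],c0,0)[:2]
            for _ in range(2):
                f=least_squares(lambda q:np.hypot(*(P-q).T)-27,c,loss="soft_l1");c=f.x
            C[n,i]=c;print(n,i,len(P),c.round(1),np.abs(f.fun).mean().round(1))
    for n in px: print(n,"spacing",[np.linalg.norm(C[n,i]-C[n,i+1]).round(1) for i in(0,1)],"yaw",np.degrees(np.arctan2(*(C[n,0]-C[n,2])[::-1])-np.pi/2).round(2))
    a=[(321.38,219.38),(351.53,199.87),(377.71,204.5)];b=[(298.86,199.19),(282.71,232.0),(254.09,243.91)]
    for i in range(3): x,e=tri(T,a[i],S,b[i]);print("bearing",i,x.round(1),np.round(e,1),onz(T,a[i],20).round(1)[:2],onz(S,b[i],20).round(1)[:2])
    for nm,u,v in(("handle",(267,175.4),(375.3,187.7)),("mark",(251.73,202.86),(368.6,166.6)),("pointer",(251.3,179.1),(387,183))):
        x,e=tri(T,u,S,v);print(nm,x.round(1),np.round(e,1))
    # feeder pose from rings (mean of the views)
    M=np.array([(C["top",i]+C["scene",i])/2 for i in range(3)]);F=np.array([[30,-30],[30,-110],[30,-190]])
    y=np.arctan2(*(M[0]-M[2])[::-1])-np.pi/2;R=np.array([[np.cos(y),-np.sin(y)],[np.sin(y),np.cos(y)]])
    o=M.mean(0)-R@F.mean(0);print("yaw",np.degrees(y),"o",o,"spots",(F@R.T+o).round(1).tolist());print("handle pred",(R@[28,115]+o).round(1))
E
python3 m.py
```

```text
top 0 82 [602.6 -41.9] 2.0
top 1 79 [ 611.2 -121.4] 1.9
top 2 82 [ 620.4 -201. ] 2.0
scene 0 91 [602.2 -42.6] 1.6
scene 1 97 [ 611.5 -122.3] 1.7
scene 2 106 [ 620.5 -201.7] 1.7
top spacing [np.float64(80.0), np.float64(80.1)] yaw 6.37
scene spacing [np.float64(80.2), np.float64(79.9)] yaw 6.55
bearing 0 [455.5 -48.4  19.4] [0.4 0.4] [455.7 -48.1] [455.6 -49. ]
bearing 1 [ 512.6 -142.    18.4] [0.6 0.6] [ 512.7 -141.3] [ 513. -143.]
bearing 2 [ 496.6 -220.9   18.6] [0.3 0.3] [ 496.6 -220.4] [ 497.1 -221.4]
handle [583.3 107.6  86.1] [0.3 0.3]
mark [506.7 156.3  58.8] [0.5 0.5]
pointer [578.4 157.7  59. ] [0.7 0.7]
yaw 6.458986895911737 o [569.21328455 -15.8804315 ] spots [[602.4, -42.3], [611.4, -121.8], [620.4, -201.3]]
handle pred [584.1 101.5]
```

```bash
cat > fr.py <<'E'
import numpy as np
from workcell import get_obs
from scipy.spatial.transform import Rotation as Ro
Y=0.1127;o=np.array([569.2,-15.9]);R=np.array([[np.cos(Y),-np.sin(Y)],[np.sin(Y),np.cos(Y)]])
f=lambda p:R.T@(np.array(p)[:2]-o)
w=lambda p:R@np.array(p)+o
def state():
    s=get_obs();A=Ro.from_rotvec(s["orientation"]).as_matrix()
    print("t",round(s["t"],2),"feeder TCP",f(s["ee_pos"]).round(1),"z",s["ee_pos"][2].round(1),"yaw-tool x rel feeder",(np.arctan2(A[1,0],A[0,0])-Y).round(4),"tilt",A[:2,2].round(4),"w",s["width"].round(1),"F",s["ft_force"].round(1),"q",s["qpos"].round(3))
    return s,A
E
python3 -c "
from fr import *
state()
for b in [(455.6,-48.5),(512.7,-142.1),(496.8,-220.9)]: print(f(b).round(1))
print(f((506.7,156.3)),f((578.4,157.7)),f((583.3,107.6)))"
```

```text
Traceback (most recent call last):
  File "fr.py", line 9, in state
    print("t",round(s["t"],2),"feeder TCP",f(s["ee_pos"]).round(1),"z",s["ee_pos"][2].round(1),"yaw-tool x rel feeder",(np.arctan2(A[1,0],A[0,0])-Y).round(4),"tilt",A[:2,2].round(4),"w",s["width"].round(1),"F",s["ft_force"].round(1),"q",s["qpos"].round(3))
                                                                                                                                                                                          ^^^^^^^^^^^^^^^^
AttributeError: 'float' object has no attribute 'round'
```

Request:
step_arm:
  plan:
    - [0.41,0,0,0,0,0,0.535]
    - [0.41,0,0,0,0,0,0.535]
    - [0.41,0,0,0,0,0,0]

```text
t: 0.48
ee_pos: [149.0, -606.7, 222.3]
orientation: [-3.136, -0.177, 0.0]
ft_force: [0.2, -0.5, 0.1]
width: 63.0
grasp_force: 0.0
```

```bash
python3 -c "
from fr import *
state()"
```

```text
Traceback (most recent call last):
  File "fr.py", line 9, in state
    print("t",round(s["t"],2),"feeder TCP",f(s["ee_pos"]).round(1),"z",s["ee_pos"][2].round(1),"yaw-tool x rel feeder",(np.arctan2(A[1,0],A[0,0])-Y).round(4),"tilt",A[:2,2].round(4),"w",s["width"].round(1),"F",s["ft_force"].round(1),"q",s["qpos"].round(3))
                                                                                                                                                                                          ^^^^^^^^^^^^^^^^
AttributeError: 'float' object has no attribute 'round'
```

```bash
sed -i 's/s\["width"\].round(1)/round(s["width"],1)/' fr.py; python3 -c "
from fr import *
state()
for b in [(455.6,-48.5),(512.7,-142.1),(496.8,-220.9)]: print(f(b).round(1))
print(f((506.7,156.3)),f((578.4,157.7)),f((583.3,107.6)))"
```

```text
t 0.47 feeder TCP [-484.  -539.8] z 222.3 yaw-tool x rel feeder 0.0003 tilt [-0.0002  0.0008] w 63.0 F [ 0.2 -0.5  0.1] q [-1.349  0.424  1.63  -0.     1.089  0.109]
[-116.5  -19.6]
[ -70.3 -119. ]
[ -95.  -195.6]
[-42.73762073 178.13642461] [ 28.66496598 171.46404791] [ 27.89955564 121.13081687]
```

Request:
step_arm:
  plan:
    - [0.41,0.648,-0.574,0,0,0,0]
    - [0.41,0.648,-0.574,0,0,0,0]
    - [0.41,0.648,-0.574,0,0,0,0]
    - [0.41,0.648,-0.574,0,0,0,0]
    - [0.41,0.648,-0.574,0,0,0,0]
    - [0.41,0.648,-0.574,0,0,0,0]
    - [0.41,0.648,-0.574,0,0,0,0]
    - [0.41,0.648,-0.574,0,0,0,0]
    - [0.41,0.648,-0.574,0.5,0,0,0]
    - [0.41,0.648,-0.574,0.7,0,0,0]
    - [0.41,0.648,-0.574,0.7,0,0,0]
    - [0.41,0.648,-0.574,0.7,0,0,0]
    - [0.41,0,0,0.6,0,0,0]
    - [0.41,0,0,0,0,0,0]
    - [0.41,0,0,0,0,0,0]

```text
t: 2.35
ee_pos: [497.0, -221.6, 63.4]
orientation: [3.136, 0.176, 0.001]
ft_force: [-0.2, -0.4, -0.2]
width: 62.0
grasp_force: 0.0
```

```bash
python3 -c "
from fr import *
state()"
```

```text
t 2.35 feeder TCP [ -94.9 -196.3] z 63.4 yaw-tool x rel feeder -0.0003 tilt [ 0.0006 -0.0003] w 62.0 F [-0.2 -0.4 -0.2] q [-0.441  0.544  1.899  0.     0.698  1.017]
```

Request:
step_arm:
  plan:
    - [0.41,0,0,0.5,0,0,0]
    - [0.41,0,0,0.4,0,0,0]
    - [0.41,0,0,0.28,0,0,0]
    - [0.41,0,0,0,0,0,0]
    - [-1,0,0,0,0,0,0]
    - [-1,0,0,0,0,0,0]
    - [-1,0,0,0,0,0,0]
    - [-1,0,0,0,0,0,0]

```text
t: 3.35
ee_pos: [497.3, -221.4, 4.5]
orientation: [3.136, 0.177, 0.002]
ft_force: [-1.3, 0.1, 6.4]
width: 45.5
grasp_force: 30.0
```

```bash
python3 -c "
from fr import *
state()"
```

```text
t 3.35 feeder TCP [ -94.5 -196.1] z 4.5 yaw-tool x rel feeder -0.0002 tilt [ 0.0011 -0.0006] w 45.5 F [-1.3  0.1  6.4] q [-0.441  0.649  1.907 -0.     0.585  1.018]
```

Request:
step_arm:
  plan:
    - [-1,0.2,-0.012,0,0,0,0]
    - [-1,0.3,-0.02,0,0,0,0]
    - [-1,0.35,-0.02,0,0,0,0]
    - [-1,0.35,-0.02,0,0,0,0]
    - [-1,0.35,-0.02,0,0,0,0]
    - [-1,0.35,-0.02,0,0,0,0]
    - [-1,0.3,-0.01,0,0,0,0]
    - [-1,0.2,0,0,0,0,0]
    - [-1,0.096,0,0,0,0,0]
    - [-1,0,0,0,0,0,0]
    - [-1,0,0,0,0,0,0]

```text
t: 4.72
ee_pos: [620.4, -201.0, 4.5]
orientation: [3.136, 0.177, 0.001]
ft_force: [-0.7, 1.2, 5.1]
width: 45.6
grasp_force: 30.0
```

```bash
python3 -c "
from fr import *
state()"
```

```text
t 4.72 feeder TCP [  30.1 -189.7] z 4.5 yaw-tool x rel feeder -0.0 tilt [ 0.0005 -0.0002] w 45.6 F [-0.7  1.2  5.1] q [-0.332  0.748  1.656 -0.     0.737  1.127]
```

Request:
step_arm:
  plan:
    - [0.41,0,0,0,0,0,0]
    - [0.41,0,0,0,0,0,0]
    - [0.41,0,0,0,0,0,0]
    - [0.41,0,0,-0.4,0,0,0]
    - [0.41,0,0,-0.6,0,0,0]
    - [0.41,-0.5,-0.354,0,0,0,0]
    - [0.41,-0.5,-0.354,0,0,0,0]
    - [0.41,-0.5,-0.354,0,0,0,0]
    - [0.41,-0.5,-0.354,0,0,0,0]
    - [0.41,0,0,0,0,0,0]
    - [0.41,0,0,0.6,0,0,0]
    - [0.41,0,0,0.4,0,0,0]
    - [0.41,0,0,0,0,0,0]
    - [0.41,0,0,0,0,0,0]
    - [-1,0,0,0,0,0,0]
    - [-1,0,0,0,0,0,0]
    - [-1,0,0,0,0,0,0]
    - [-1,0,0,0,0,0,0]

```text
t: 6.98
ee_pos: [513.4, -142.1, 4.4]
orientation: [3.136, 0.176, 0.002]
ft_force: [-0.2, -0.8, 6.5]
width: 45.5
grasp_force: 30.0
```

```bash
python3 -c "
from fr import *
state()"
```

```text
t 6.97 feeder TCP [ -69.6 -119.1] z 4.4 yaw-tool x rel feeder -0.0003 tilt [ 0.0013 -0.0004] w 45.5 F [-0.2 -0.8  6.5] q [-0.292  0.64   1.933 -0.     0.568  1.166]
```

Request:
step_arm:
  plan:
    - [-1,0.2,-0.02,0,0,0,0]
    - [-1,0.3,-0.03,0,0,0,0]
    - [-1,0.35,-0.04,0,0,0,0]
    - [-1,0.35,-0.04,0,0,0,0]
    - [-1,0.3,-0.03,0,0,0,0]
    - [-1,0.25,-0.02,0,0,0,0]
    - [-1,0.15,0,0,0,0,0]
    - [-1,0.1,0,0,0,0,0]
    - [-1,0,0,0,0,0,0]
    - [-1,0,0,0,0,0,0]

```text
t: 8.22
ee_pos: [611.3, -121.7, 4.4]
orientation: [3.137, 0.177, 0.0]
ft_force: [-1.7, 1.2, 6.9]
width: 45.2
grasp_force: 30.0
```

```bash
python3 -c "
from fr import *
state()"
```

```text
t 8.22 feeder TCP [  29.9 -109.9] z 4.4 yaw-tool x rel feeder -0.0002 tilt [ 0.0003 -0.0001] w 45.2 F [-1.7  1.2  6.9] q [-0.216  0.72   1.725  0.     0.696  1.243]
```

Request:
step_arm:
  plan:
    - [0.41,0,0,0,0,0,0]
    - [0.41,0,0,0,0,0,0]
    - [0.41,0,0,0,0,0,0]
    - [0.41,0,0,-0.4,0,0,0]
    - [0.41,0,0,-0.6,0,0,0]
    - [0.41,-0.586,-0.361,0,0,0,0]
    - [0.41,-0.586,-0.361,0,0,0,0]
    - [0.41,-0.586,-0.361,0,0,0,0]
    - [0.41,-0.586,-0.361,0,0,0,0]
    - [0.41,-0.586,-0.361,0,0,0,0]
    - [0.41,0,0,0,0,0,0]
    - [0.41,0,0,0.6,0,0,0]
    - [0.41,0,0,0.4,0,0,0]
    - [0.41,0,0,0,0,0,0]
    - [0.41,0,0,0,0,0,0]
    - [-1,0,0,0,0,0,0]
    - [-1,0,0,0,0,0,0]
    - [-1,0,0,0,0,0,0]
    - [-1,0,0,0,0,0,0]

```text
t: 10.6
ee_pos: [456.0, -48.6, 4.3]
orientation: [3.136, 0.176, 0.002]
ft_force: [-0.2, -0.5, 8.2]
width: 45.2
grasp_force: 30.0
```

```bash
python3 -c "
from fr import *
state()"
```

```text
t 10.6 feeder TCP [-116.1  -19.8] z 4.3 yaw-tool x rel feeder -0.0003 tilt [ 0.0012 -0.0002] w 45.2 F [-0.2 -0.5  8.2] q [-0.132  0.584  2.094 -0.     0.463  1.326]
```

Request:
step_arm:
  plan:
    - [-1,0.2,0.014,0,0,0,0]
    - [-1,0.35,0.03,0,0,0,0]
    - [-1,0.4,0.03,0,0,0,0]
    - [-1,0.4,0.03,0,0,0,0]
    - [-1,0.4,0.03,0,0,0,0]
    - [-1,0.35,0.03,0,0,0,0]
    - [-1,0.35,0.03,0,0,0,0]
    - [-1,0.25,0.01,0,0,0,0]
    - [-1,0.15,0,0,0,0,0]
    - [-1,0.08,0,0,0,0,0]
    - [-1,0,0,0,0,0,0]
    - [-1,0,0,0,0,0,0]

```text
t: 12.1
ee_pos: [602.2, -42.2, 4.3]
orientation: [-3.137, -0.177, -0.0]
ft_force: [-1.0, -0.9, 5.4]
width: 45.4
grasp_force: 30.0
```

```bash
python3 -c "
from fr import *
state()"
```

```text
t 12.1 feeder TCP [ 29.8 -29.8] z 4.3 yaw-tool x rel feeder -0.0003 tilt [0.0001 0.    ] w 45.4 F [-1.  -0.9  5.4] q [-0.09   0.702  1.771  0.     0.669  1.369]
```

Request:
step_arm:
  plan:
    - [0.41,0,0,0,0,0,0]
    - [0.41,0,0,0,0,0,0]
    - [0.41,0,0,0,0,0,0]
    - [0.41,0,0,-0.4,0,0,0]
    - [0.41,0,0,-0.7,0,0,0]
    - [0.41,-0.3,0,-0.8,0,0,0]
    - [0.41,-0.8,0,-0.8,0,0,0]
    - [0.41,-0.9,0,-0.6,0,0,0]
    - [0.41,-0.9,0,0,0,0,0]
    - [0.41,-0.9,0,0,0,0,0]
    - [0.41,-0.2,0,0,0,0,0]
    - [0.41,0,0,0,0,0,0]

```text
t: 13.6
ee_pos: [404.1, -64.8, 169.7]
orientation: [3.136, 0.176, 0.003]
ft_force: [0.6, -0.6, 0.1]
width: 61.8
grasp_force: 0.0
```

```bash
python3 - <<'E'
from fr import *
from h import *
from workcell import vision
import pickle
state();d={n:vision.get_image(n) for n in("top","scene")};pickle.dump(d,open("im1.pkl","wb"))
a=d["top"]["pixels"][130:250,235:410];b=d["scene"]["pixels"][140:305,220:420]
a=cv2.resize(a,(640,440),interpolation=cv2.INTER_CUBIC);b=cv2.resize(b,(533,440),interpolation=cv2.INTER_CUBIC)
c=cv2.resize(np.hstack([a,b]),(798,299));cv2.imwrite("pics/p1.png",c[:,:,::-1])
O=((5,120,120),(18,255,255))
for n,bx in(("top",(235,130,410,250)),("scene",(220,140,420,305))):
    for c,s in blobs(d[n],*O,bx): print(n,c,s[4],f(onz(d[n],c,20)).round(1))
E
```

```text
t 13.6 feeder TCP [-169.6  -30.1] z 169.7 yaw-tool x rel feeder -0.0007 tilt [ 0.0022 -0.0004] w 61.8 F [ 0.6 -0.6  0.1] q [-0.188  0.188  2.13   0.     0.822  1.271]
top [369.71 164.5 ] 14 [  30.  -189.3]
top [344.12 168.31] 16 [  29.1 -109.9]
top [318.38 171.62] 13 [ 29.7 -30.4]
scene [333.56 235.6 ] 25 [ 29.2 -31. ]
scene [311.4  254.96] 25 [  29.4 -110.7]
scene [287.79 275.5 ] 28 [  29.5 -190.6]
```

View pics/p1.png

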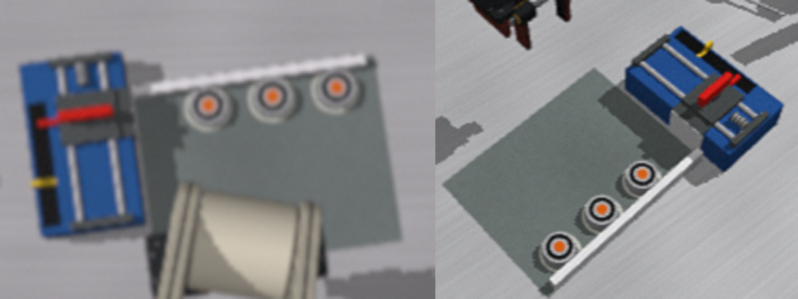

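All three bearings sit in their circles within about 1 mm (plugs at top (318,172), (344,168) and (370,164)), with the gripper clear of them. Next is turning the tool for the handle.

Request:
step_arm:
  plan:
    - [0.14,0,0,0,0,0,-1]
    - [0.14,0,0,0,0,0,-1]
    - [0.14,0,0,0,0,0,-1]
    - [0.14,0,0,0,0,0,-1]
    - [0.14,0,0,0,0,0,-1]
    - [0.14,0,0,0,0,0,-1]
    - [0.14,0,0,0,0,0,-1]
    - [0.14,0,0,0,0,0,-1]
    - [0.14,0,0,0,0,0,-1]
    - [0.14,0,0,0,0,0,-1]
    - [0.14,0,0,0,0,0,-1]
    - [0.14,0,0,0,0,0,-1]
    - [0.14,0,0,0,0,0,-1]
    - [0.14,0,0,0,0,0,-0.09]
    - [0.14,0,0,0,0,0,0]
    - [0.14,0,0,0,0,0,0]

```text
t: 15.7
ee_pos: [403.7, -64.6, 168.7]
orientation: [2.094, 2.341, 0.0]
ft_force: [0.4, 0.6, 0.5]
width: 49.9
grasp_force: 0.0
```

```bash
python3 -c "
from fr import *
state()"
```

```text
t 15.7 feeder TCP [-169.9  -29.8] z 168.7 yaw-tool x rel feeder 1.5693 tilt [ 0. -0.] w 49.9 F [0.4 0.6 0.5] q [-0.188  0.19   2.13  -0.     0.821 -0.299]
```

Request:
step_arm:
  plan:
    - [0.14,0.483,0.66,0,0,0,0]
    - [0.14,0.483,0.66,0,0,0,0]
    - [0.14,0.483,0.66,0,0,0,0]
    - [0.14,0.483,0.66,0,0,0,0]
    - [0.14,0.483,0.66,0,0,0,0]
    - [0.14,0.483,0.66,0,0,0,0]
    - [0.14,0,0,0.8,0,0,0]
    - [0.14,0,0,0,0,0,0]
    - [0.14,0,0,0,0,0,0]

```text
t: 16.82
ee_pos: [583.9, 101.3, 129.3]
orientation: [-2.094, -2.342, 0.0]
ft_force: [-0.0, -0.3, 0.2]
width: 50.1
grasp_force: 0.0
```

```bash
python3 -c "
from fr import *
state()"
```

```text
t 16.82 feeder TCP [ 27.8 114.8] z 129.3 yaw-tool x rel feeder 1.5698 tilt [-0.0002 -0.    ] w 50.1 F [-0.  -0.3  0.2] q [0.152 0.496 1.765 0.    0.88  0.04 ]
```

Request:
step_arm:
  plan:
    - [0.14,0,0,0.4,0,0,0]
    - [0.14,0,0,0.4,0,0,0]
    - [0.14,0,0,0.286,0,0,0]
    - [0.14,0,0,0,0,0,0]
    - [-1,0,0,0,0,0,0]
    - [-1,0,0,0,0,0,0]
    - [-1,0,0,0,0,0,0]
    - [-1,0,0,0,0,0,0]
    - [-1,0,0,0,0,0,0]

```text
t: 17.95
ee_pos: [584.1, 101.6, 74.6]
orientation: [2.093, 2.343, 0.0]
ft_force: [0.0, 0.4, 1.0]
width: 11.7
grasp_force: 30.0
```

```bash
python3 -c "
from fr import *
state()"
```

```text
t 17.95 feeder TCP [ 28.  115.1] z 74.6 yaw-tool x rel feeder 1.5707 tilt [0.0004 0.    ] w 11.7 F [0.  0.4 1. ] q [ 0.152  0.578  1.786 -0.     0.777  0.04 ]
```

Request:
step_arm:
  plan:
    - [-1,0,-0.1,0,0,0,0]
    - [-1,0,-0.15,0,0,0,0]
    - [-1,0,-0.2,0,0,0,0]
    - [-1,0,-0.2,0,0,0,0]
    - [-1,0,-0.2,0,0,0,0]
    - [-1,0,-0.2,0,0,0,0]
    - [-1,0,-0.15,0,0,0,0]
    - [-1,0,-0.12,0,0,0,0]
    - [-1,0,-0.08,0,0,0,0]
    - [-1,0,0,0,0,0,0]
    - [-1,0,0,0,0,0,0]

```text
t: 19.32
ee_pos: [515.8, 93.7, 74.6]
orientation: [2.091, 2.341, 0.004]
ft_force: [8.8, -0.6, -5.7]
width: 11.9
grasp_force: 30.0
```

```bash
cat > look.py <<'E'
import sys,pickle
from fr import *
from h import *
from workcell import vision
state();d={n:vision.get_image(n) for n in("top","scene")};pickle.dump(d,open("im2.pkl","wb"))
B={"top":(235,140,300,240),"scene":(330,140,420,230)};I=[]
for n in d:
    im=d[n];x0,y0,x1,y1=B[n]
    for nm,lo,hi in(("yellow",(20,120,100),(35,255,255)),("red",(0,120,80),(4,255,255)),("red2",(172,120,80),(180,255,255))):
        for c,s in blobs(im,lo,hi,B[n]): print(n,nm,c,s,f(onz(im,c,62)).round(1))
    I.append(cv2.resize(im["pixels"][y0:y1,x0:x1],None,fx=4.5,fy=4.5,interpolation=cv2.INTER_CUBIC)[:405])
    for c,s in blobs(im,(5,120,120),(18,255,255),(235,130,410,300)): print(n,"plug",f(onz(im,c,20)).round(1))
cv2.imwrite(f"pics/{sys.argv[1]}.png",np.hstack(I)[:,:,::-1])
E
python3 look.py p2
```

```text
t 19.32 feeder TCP [-40.7 114.9] z 74.6 yaw-tool x rel feeder 1.5706 tilt [0.0037 0.0003] w 11.9 F [ 8.8 -0.6 -5.7] q [ 0.157  0.502  1.942 -0.     0.693  0.045]
top plug [  30.  -189.3]
top plug [  29.4 -110.2]
top plug [ 29.7 -30.4]
scene red [366.64 168.09] [365, 167, 4, 3, 11] [-41.8 167.8]
scene red [349.55 176.32] [345, 170, 10, 13, 69] [-55.  113.1]
scene plug [ 29.2 -31. ]
scene plug [  29.4 -110.7]
scene plug [  29.5 -190.6]
```

View pics/p2.png

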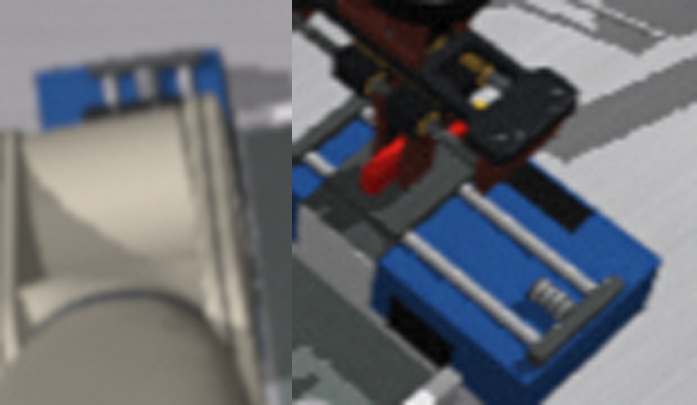

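The gripper hides the pointer and mark in both views: only part of the pointer shows, at scene (367,168). I'll refine the mark and closed-pointer positions from the earlier clear pictures and go by measured travel.

```bash
python3 - <<'E'
import pickle
from fr import *
from h import *
def wc(im,box,col):
    x0,y0,x1,y1=box;p=im["pixels"][y0:y1,x0:x1].astype(float)
    w=(np.minimum(p[...,0],p[...,1])-p[...,2] if col=="y" else p[...,0]-p[...,1:].max(-1));w=np.clip(w-25,0,None)
    v,u=np.mgrid[y0:y1,x0:x1];return np.array([(u*w).sum(),(v*w).sum()])/w.sum()
for k in("im0.pkl","im1.pkl"):
    d=pickle.load(open(k,"rb"));T,S=d["top"],d["scene"]
    my=wc(T,(244,197,262,209),"y");sy=wc(S,(360,159,376,174),"y")
    x,e=tri(T,my,S,sy);print(k,"mark px",my.round(2),sy.round(2),"tri",f(x).round(1),x[2].round(1),np.round(e,1),"z62 top",f(onz(T,my,62)).round(1),"scene",f(onz(S,sy,62)).round(1))
    pt=wc(T,(247,174,256,184),"r");h=wc(T,(261,168,284,181),"r")
    print(" pointer",pt.round(2),f(onz(T,pt,62)).round(1)," handle z99",f(onz(T,h,99)).round(1))
    for n,im,b in(("top",T,(244,198,262,208)),):
        q=im["pixels"].astype(int)
        for u in range(247,259): 
            c=q[198:208,u];w=np.clip(np.minimum(c[:,0],c[:,1])-c[:,2]-15,0,None)
            if w.sum()>60: v=(w*np.arange(198,208)).sum()/w.sum();print("  ",u,v.round(2),w.sum(),f(onz(im,(u,v),62)).round(1),end=";")
        print()
        for u in range(248,260):
            c=q[170:186,u];w=np.clip(c[:,0]-c[:,1:].max(1)-15,0,None)
            if w.sum()>60: v=(w*np.arange(170,186)).sum()/w.sum();print("  ",u,v.round(2),w.sum(),f(onz(im,(u,v),62)).round(1),end=";")
        print()
E
```

```text
im0.pkl mark px [251.87 202.83] [368.66 166.46] tri [-42.6 177.8] 59.8 [0.3 0.3] z62 top [-42.7 177.7] scene [-41.8 176.1]
 pointer [252.2  178.94] [ 27.8 167.9]  handle z99 [ 26.3 111.9]
   248 203.17 122 [-42.2 189.1];   249 203.07 178 [-42.2 186.2];   250 202.88 217 [-42.1 183.2];   251 202.84 227 [-42.4 180.3];   252 202.92 191 [-43.  177.4];   253 202.81 182 [-43.1 174.4];   254 202.58 186 [-42.8 171.4];   255 202.49 186 [-43.  168.5];   256 202.59 145 [-43.7 165.6];
   249 178.97 66 [ 29.  177.3];   250 179.0 245 [ 28.5 174.4];   251 179.02 370 [ 28.  171.5];   252 178.96 396 [ 27.8 168.5];   253 178.93 342 [ 27.5 165.6];   254 178.89 232 [ 27.2 162.6];   255 178.78 177 [ 27.1 159.6];   256 178.56 167 [ 27.3 156.6];   257 178.2 182 [ 28.  153.6];   258 176.91 334 [ 31.5 150.2];   259 176.26 547 [ 33. 147.];
im1.pkl mark px [251.87 202.82] [368.64 166.49] tri [-42.6 177.8] 59.7 [0.3 0.3] z62 top [-42.7 177.7] scene [-41.8 176. ]
 pointer [252.2  178.94] [ 27.8 167.9]  handle z99 [ 26.3 111.9]
   248 203.17 126 [-42.2 189.1];   249 203.07 183 [-42.3 186.2];   250 202.88 225 [-42.1 183.2];   251 202.85 234 [-42.4 180.3];   252 202.9 199 [-43.  177.4];   253 202.81 186 [-43.1 174.4];   254 202.6 192 [-42.9 171.4];   255 202.49 194 [-43.  168.5];   256 202.56 147 [-43.6 165.6];
   249 178.94 70 [ 29.1 177.3];   250 179.02 252 [ 28.4 174.4];   251 179.02 379 [ 28.  171.5];   252 178.96 410 [ 27.8 168.5];   253 178.92 347 [ 27.5 165.6];   254 178.89 241 [ 27.2 162.6];   255 178.78 184 [ 27.1 159.6];   256 178.56 174 [ 27.3 156.6];   257 178.21 189 [ 28.  153.6];   258 176.89 345 [ 31.5 150.1];   259 176.25 562 [ 33. 147.];
```

Request:
step_arm:
  plan:
    - [-1,0,-0.036,0,0,0,0]
    - [-1,0,0,0,0,0,0]
    - [-1,0,0,0,0,0,0]
    - [-1,0,0,0,0,0,0]

```text
t: 19.92
ee_pos: [514.1, 93.5, 74.6]
orientation: [2.091, 2.341, 0.004]
ft_force: [9.4, -0.8, -6.0]
width: 12.0
grasp_force: 30.0
```

```bash
python3 look.py p3; python3 - <<'E'
import pickle,cv2
d=pickle.load(open("im2.pkl","rb"));c=d["scene"]["pixels"][150:190,340:400];cv2.imwrite("pics/p4.png",cv2.resize(c,(780,520),interpolation=cv2.INTER_NEAREST)[:,:,::-1])
E
```

```text
t 19.93 feeder TCP [-42.4 114.9] z 74.6 yaw-tool x rel feeder 1.5706 tilt [0.0038 0.0003] w 12.0 F [ 9.4 -0.8 -6. ] q [ 0.157  0.501  1.946 -0.     0.691  0.045]
top plug [  30.  -189.3]
top plug [  29.4 -110.2]
top plug [ 29.7 -30.4]
scene red [366.09 167.82] [364, 167, 5, 3, 11] [-43.5 167.4]
scene red [349.24 176.01] [345, 170, 10, 13, 71] [-56.3 113.2]
scene plug [ 29.2 -30.7]
scene plug [  29.4 -110.7]
scene plug [  29.5 -190.6]
```

View pics/p4.png

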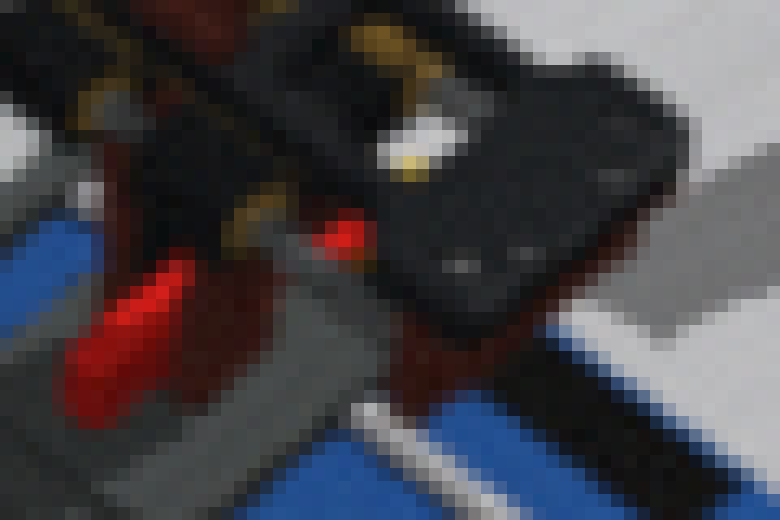

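The last crop shows the pointer tip at scene (366,168), right beside the yellow mark. The gripper is still holding the handle and the row hasn't moved, so I'm handing in.

```bash
python3 -c "
from workcell import ctrl
print(ctrl.close_job())"
```

```text
the job is handed in; nothing more can be done
None
```

I handed the job in at about 20 s with the three bearings flat and within about 1 mm of their circle centres; the gripper is holding the gate at the yellow mark, set to about 0.5 mm by measured travel because the gripper mostly hid the pointer and mark.

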